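# Unlock the medicine box and hold its latch drawn back

## Robot

A 6-joint arm with a two-finger parallel gripper is mounted at the origin on a cart in front of the work surface, level with it; the furniture and walls round the work are solid. World frame = base frame: x ahead of the robot, y to its left, z up, the work surface at z = 0. Lengths are in mm, angles in rad, forces in N, time in s.
With the tool pointing down it reaches from about 275 to 775 mm from the base axis. Payload 14.6 kg.
Tool frame: the origin (TCP) lies midway between the tips of the shut fingers; the grasp point (between the pads) lies 19 mm behind it (arm.pinch_z is the distance from the TCP to the grasp point, in mm); z points along the fingers, y is the direction in which the jaws open and shut (so a half turn about z gives the same grasp; the last joint's range is limited). The gripper opens to 85 mm and grips with 20 to 120 N. Pads are 22 mm wide; open, the fingers measure 114 mm over their backs; the gripper's body (76 mm by 85 mm) begins 54 mm behind the grasp point. The pads swing forward as they close: fully open they stand 13 mm farther back than shut.
Start: joints at [1.157, 0.263, -0.048, 1.259, 0, 1.415], TCP at [134.363, 507.518, 231.278] pointing down, gripper open.
Joint ranges: [-2.65, 2.65], [-0.89, 1.7], [-1.18, 1.37], [-2.13, 2.11], [-1.35, 1.29], [-3.14, 3.14]. Speed limits (rad/s): [1.89, 1.89, 2.57, 2.79, 3.14, 3.14].

## Interface

Orientations are given as a unit quaternion [x, y, z, w].
In Python, from bench import arm gives the robot as it stands. The module is installed in compiled form; this text tells all that it offers.
- The arm moves only by the tool apply_moves, never from a script. Its arguments are lists of equal length, an entry for each row: "slide": the shift along the tool's x, y, z in m, a list of three; "twist": the turn, a rotation vector about the tool's x, y, z in rad, a list of three; "grip": the finger opening in m, from 0 to 0.0854. A call has 1 to 12 rows; each row shifts and turns the commanded pose from where the row before left it, along the tool's axes as they then stand; what a row does not reach is not made up. A row lasts 1/8 s, in which the tool goes at most 62.5 mm and 10.7 degrees, less where a joint would pass 70% of its speed; a pose out of reach is approached as far as the arm can. A call with a gripper value outside its range is refused whole. The fingers move at their own pace and stop on an object; "grip_force" is the grip in N (left out, the last holds). Time passes only in rows, so rows that do not move let the fingers close. It gives the time, the measured TCP pose, the force and the opening at its end, in the units of the state.
- arm.get_obs(): the state, without advancing time (a new reading comes with each control period).
- arm.read_camera(name): name is "side" or "top"; returns a dict with "img" (384x512x3 uint8, blue, green, red), "fx", "fy", "cx", "cy" (pixels), "dist" ([k1, k2, p1, p2, k3] as OpenCV has them; the pictures are not rectified), "world_from_camera" (4x4, takes a point from camera to world coordinates). Camera axes: x right, y down, z forward; pixel columns grow to the right and rows downward; lengths in mm; the calibration is good to about 2 mm. A picture is of the moment at which its call begins. There is no depth.
- arm.finish_job(): hands the job in, once; it reports no verdict.
The state is a dict: "t": time; "joint_pos": joint angles; "joint_velocities": joint speeds; "joint_torque": joint torques, N m; "ee_pos": TCP position; "tcp_rot": TCP orientation; "force": force on the tool from outside, world axes, zero at the start; "moment": the same for the moment, N m; "gripper_width": opening from 0.0 (shut) to 1.0 (fully open).
Only numpy, scipy, OpenCV 4.12 (cv2) and the standard library are available. Lean on these libraries where they do the work, as an engineer would, in place of code of your own. Each camera call takes 0.05 s, during which the arm holds its last target.

## Task

The medicine box is locked: take its key, the one with the large rectangular head, out of the key block and push it into the lock on the box's lid, twisting it a little to and fro under light pressure to work it past the sticky wafers without forcing it, until its collar sits on the lock face. Then turn it a full quarter turn clockwise (seen from above) so that the bolt draws back out of its staple, and finish there, still gripping the key and holding it turned, because the latch springs shut when you let go and I am about to lift the lid. Leave the other two keys in the block and everything else on the worktop where it stands.

Things in the scene. Friction and masses are not known exactly. Their poses are not given: they have to be found in the camera images.
- box_key: The medicine box's key, loose, 35 to 80 g, blade down in one of the block's three slots (which one varies), collar on the block. The one with a large rectangular black head. Origin: underside of its steel collar, on the key's axis; z up to the head, x across the thickness, y across the width. Half a turn about z changes nothing. Collar 14 x 24 mm (x, y), z = 0 to 6 mm.
- key_head (a point): Middle of the box key's head, 24 mm above the key's origin. The head is 10 mm thick (x), 34 mm wide (y) and 36 mm tall (from 6 to 42 mm above the origin), with a small ring hole. Pinch it across its thickness; 30 N of grip or more holds it against the lock.
- key_end (a point): End of the box key's blade, 33 mm below the key's origin. The flat steel blade is 3.5 mm thick (x) and 14 mm wide (y), its end square with only a 0.5 mm bevel. It must be drawn 35 mm straight up to leave the block.
- key_block: Dark wooden block that holds three keys upright, fixed; 44 mm deep (x), 150 mm long (y), 46 mm tall; origin at the middle of its underside. Slots 5.5 x 16 mm, 38 mm deep, at y = -45, 0 and +45 mm on its top, long side along y. It stands left or right on the worktop, the medicine box on the other side.
- med_box: Medicine box of grey steel, fixed, 160 mm deep (x), 220 mm wide (y); origin at the middle of its underside, x from its front to the hinges at the back. Lid top at 82 mm with a raised cross and folded wire handles up to 91 mm. A steel lock case, 54 x 56 mm, stands on the front of the lid, its top at 108 mm.
- keyway (a point): Centre of the keyway's mouth on the lock's round face, 109 mm above the worktop; z up, axes as med_box. The keyway is a slot 5.5 mm (x) by 16 mm (y) with a 2 mm bevel round the mouth: the key enters with its y along the box's y, either way round. The front that carries it turns freely with the key. When the key is home its collar rests on the face and its origin is at this point.
- wafers (a point): Top of the first of three sticky wafers in the lock, 8 mm below the face; the others begin 14 and 20 mm below it. Each has a slot of the keyway's size and stands up to 0.65 rad off line, either way (the first clockwise from above, the second the other way, each by over 0.45 rad; the third anyhow). The square key end lands on an off-line wafer and stops; do not force it.
- driver (a point): Mouth of the latch driver's slot, 26 mm below the face. To get here press lightly (3 to 8 N; more drags the wafers along) and twist the key slowly to and fro, up to 0.5 rad either side of its entry direction: within about 0.2 rad of a wafer it drops in, and from then on turns that wafer with it (0.01 N m each). It enters the driver within about 0.2 rad of the entry direction.
- lock_turn (a joint): Turn of the latch driver inside the lock, rad: 0 = at rest, in line with the keyway; it grows clockwise seen from above; 1.5 = its stop. It lags the key by 0.15 to 0.2 rad of play, so it reaches the stop as the key completes a quarter turn (1.57 rad). Only a key that is home turns it. A spring brings it back to 0 unless it is held: 0.045 N m at 0, 0.085 at the stop (the key with wafers needs up to 0.13 N m).
- bolt (a joint): Travel of the dark steel spring bolt, m: 0 = shot, its nose under the steel staple on the box's front ledge; 0.014 = drawn right back towards the lock case, clear of the staple (it clears it at 0.008). Driven by lock_turn, 9.3 mm per rad.
- canister_a: A white stoneware canister with a knobbed lid, 87 mm across, 110 mm tall, at the back. Origin at the middle of its underside.
- canister_b: A second canister like it, beside it. Origin at the middle of its underside.
- spice_a: A glass spice jar with a dark cap, 41 mm across, 105 mm tall, at the back. Origin at the middle of its underside.
- spice_b: A second spice jar like it. Origin at the middle of its underside.
- pepper_mill: A dark turned-wood pepper mill, 58 mm across, 150 mm tall, at the back. Origin at the middle of its underside.
- garlic: A garlic bulb, 60 mm, beside one end of the key block. Origin at the middle of its underside.
- salt_shaker: A glass salt shaker with a grey top, 44 mm across, 90 mm tall, beside the other end of the key block. Origin at the middle of its underside.
- teaspoon: A steel teaspoon, 130 mm long, lying in front of the key block. Origin at the middle of its underside.
- round_key: Another key in the block, not for this lock: a round black head 25 mm across and 8 mm thick, top 29 mm above the block. Origin and axes as for box_key.
- tee_key: Another key in the block, not for this lock: a slim steel T-shaped head, crossbar 30 mm long, top 24 mm above the block. Origin and axes as for box_key.

How it is judged:
By the outcome, as a careful person would: the job done as asked, in the order asked, and still so for the second after the job is handed in, while the arm keeps its last pose, push and grip.
It also fails if it takes over 64 s, if anything falls off the work surface, if the arm or the gripper's body presses on something with over 40 N, if the wrist force passes 120 N, or if a joint passes its speed limit or range.

## Working session

There is one attempt and no reset: what is moved stays moved. The work goes in short steps, Python scripts to look and compute and a tool call to move; the robot and the scene stay as the last step left them, time stands still between calls to the robot, and variables do not carry over. Pictures are saved under pics/ and viewed, and the job is handed in when it is done.

Besides the shell and the picture viewer there is one more tool, called after "Call:" by a JSON object that holds its "method" and its "body". apply_moves: Moves the arm, as the interface text tells. Its arguments: {"type":"object","properties":{"slide":{"type":"array"},"twist":{"type":"array"},"grip":{"type":"array"},"grip_force":{"type":"number"}},"required":["slide","twist","grip"]}

```bash
mkdir -p pics
python3 - <<'E'
from bench import arm
import cv2
o=arm.get_obs(); print(o, arm.pinch_z)
for n in("side","top"):
    c=arm.read_camera(n); cv2.imwrite(f"pics/{n}0.png",c["img"]); print(n,c["fx"],c["fy"],c["cx"],c["cy"],c["dist"],c["world_from_camera"])
E
```

```text
{'t': 0.0, 'joint_pos': array([ 1.15672643e+00,  2.63546512e-01, -4.89400080e-02,  1.25936663e+00,
        3.49679153e-05,  1.41548212e+00]), 'joint_velocities': array([-0.00161775, -0.00032999,  0.00120828, -0.00119611, -0.00045844,
        0.00015107]), 'joint_torque': array([ 1.08108914e-03, -6.37615156e+01,  3.84566045e+01,  1.35058854e-02,
       -1.06647617e-04,  1.66404413e-05]), 'ee_pos': array([134.23274946, 507.28129371, 230.81172842]), 'tcp_rot': array([ 1.29017206e-01,  9.91642214e-01, -5.02233286e-04, -1.65191409e-04]), 'force': array([ 0.64678711, -0.12903442, -0.03589552]), 'moment': array([ 0.00262447, -0.00356812,  0.0275214 ]), 'gripper_width': 0.9983240071490551} 18.700000000000003
side 354.7961106488611 354.7961106488611 259.14106983670274 187.19840913594663 [0.01271965 0.         0.         0.         0.        ] [[ 2.70910906e-01 -7.98235300e-01  5.37984839e-01  8.94127212e+01]
 [-9.62470251e-01 -2.15289169e-01  1.65231930e-01 -1.71874938e+02]
 [-1.60716505e-02 -5.62557535e-01 -8.26601913e-01  8.30314764e+02]
 [ 0.00000000e+00  0.00000000e+00  0.00000000e+00  1.00000000e+00]]
top 366.5746072456163 366.5746072456163 253.45661436177667 190.3060126431364 [-0.01752717  0.          0.          0.          0.        ] [[ 9.12680593e-03 -9.96289711e-01  8.55775262e-02  4.64000849e+02]
 [-9.99955570e-01 -9.29510206e-03 -1.56833379e-03 -8.62250619e+00]
 [ 2.35796666e-03 -8.55594101e-02 -9.96330280e-01  1.13492015e+03]
 [ 0.00000000e+00  0.00000000e+00  0.00000000e+00  1.00000000e+00]]
```

View pics/side0.png

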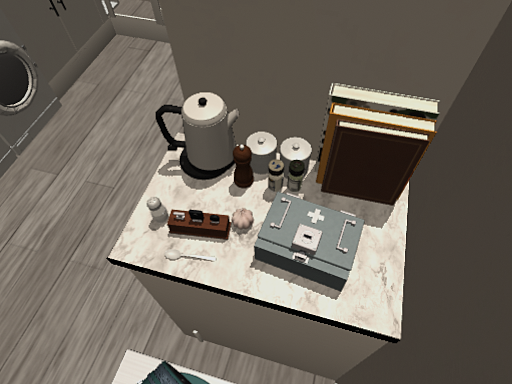

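View pics/top0.png

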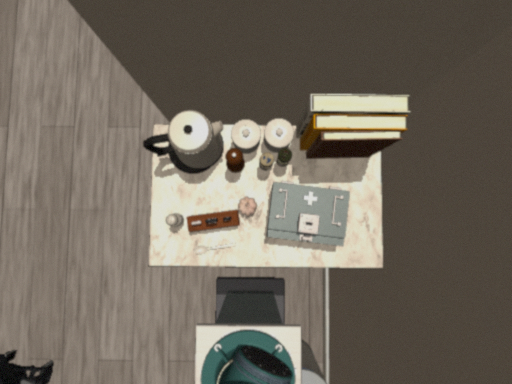

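Run:
```python
import cv2
a=cv2.imread("pics/side0.png");b=cv2.imread("pics/top0.png")
cv2.imwrite("pics/c1.png",cv2.resize(a[190:260,140:260],None,fx=6,fy=6,interpolation=cv2.INTER_CUBIC))
cv2.imwrite("pics/c2.png",cv2.resize(b[195:245,160:260],None,fx=8,fy=8,interpolation=cv2.INTER_CUBIC))
cv2.imwrite("pics/c3.png",cv2.resize(a[190:290,250:370],None,fx=6,fy=6,interpolation=cv2.INTER_CUBIC))
cv2.imwrite("pics/c4.png",cv2.resize(b[178:253,260:355],None,fx=8,fy=8,interpolation=cv2.INTER_CUBIC))
```

```text
(no output)
```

View pics/c1.png

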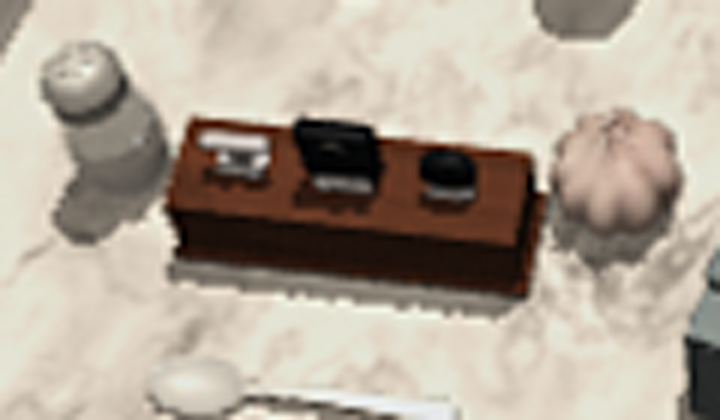

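View pics/c2.png

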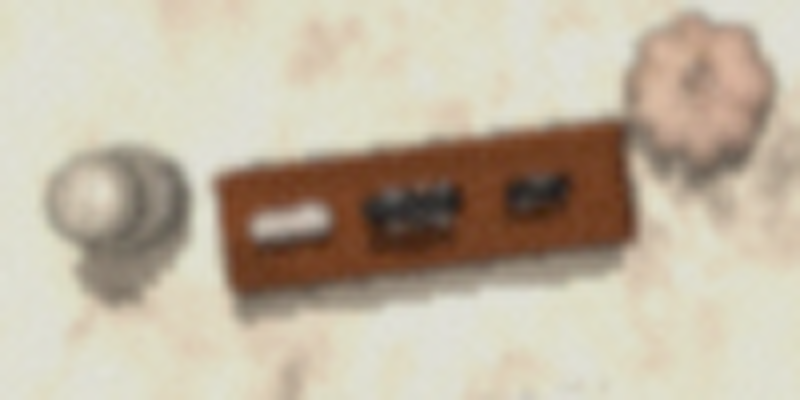

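View pics/c3.png

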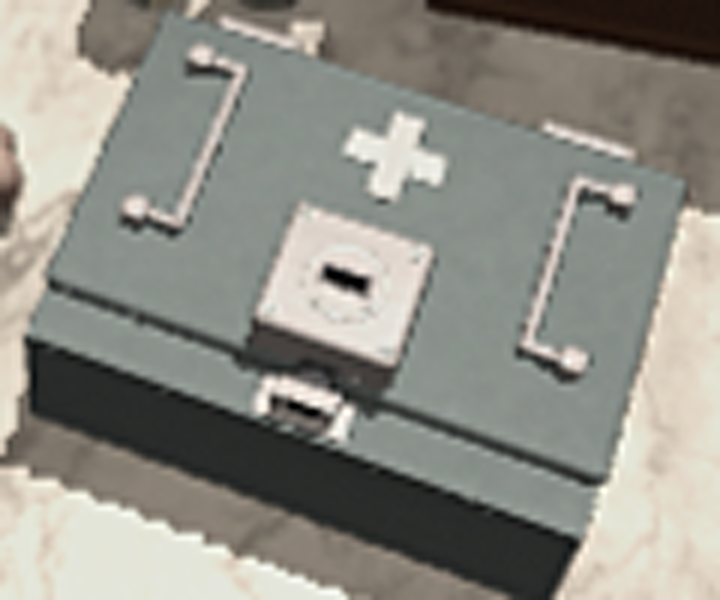

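View pics/c4.png

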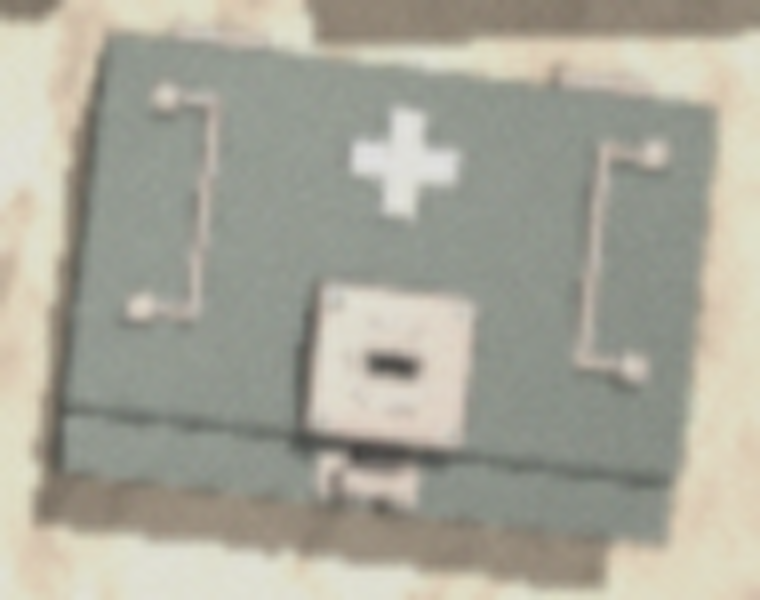

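```bash
cat > h.py <<'E'
from bench import arm
import cv2, numpy as np
def ray(c,uv):
    K=np.array([[c["fx"],0,c["cx"]],[0,c["fy"],c["cy"]],[0,0,1]]);T=np.array(c["world_from_camera"])
    n=cv2.undistortPoints(np.array(uv,float).reshape(-1,1,2),K,np.array(c["dist"])).reshape(-1,2)
    d=np.c_[n,np.ones(len(n))]@T[:3,:3].T
    return T[:3,3],d/np.linalg.norm(d,axis=1)[:,None]
def plane(c,uv,z):
    o,d=ray(c,uv); return o+d*((z-o[2])/d[:,2])[:,None]
def tri(c1,u1,c2,u2):
    o1,d1=ray(c1,u1);o2,d2=ray(c2,u2);out=[]
    for a,b in zip(d1,d2):
        A=np.eye(3)-np.outer(a,a);B=np.eye(3)-np.outer(b,b)
        p=np.linalg.solve(A+B,A@o1+B@o2); out.append(np.r_[p,np.linalg.norm(A@(p-o1))])
    return np.array(out)
def proj(c,P):
    K=np.array([[c["fx"],0,c["cx"]],[0,c["fy"],c["cy"]],[0,0,1]]);M=np.linalg.inv(np.array(c["world_from_camera"]))
    r,_=cv2.Rodrigues(M[:3,:3]); return cv2.projectPoints(np.array(P,float),r,M[:3,3],K,np.array(c["dist"]))[0].reshape(-1,2)
def blob(m,box):
    x0,y0,x1,y1=box; s=np.zeros_like(m); s[y0:y1,x0:x1]=m[y0:y1,x0:x1]
    n,l,st,ce=cv2.connectedComponentsWithStats(s); i=1+np.argmax(st[1:,4]); return (l==i).astype(np.uint8),ce[i],st[i]
E
cat > m.py <<'E'
from h import *
S=arm.read_camera("side");T=arm.read_camera("top")
# keyway dark blob, intensity-weighted
for n,c,b in(("side",S,(298,230,318,244)),("top",T,(301,217,317,229))):
    g=cv2.cvtColor(c["img"],cv2.COLOR_BGR2GRAY).astype(float); x0,y0,x1,y1=b
    w=np.clip(150-g[y0:y1,x0:x1],0,None); yy,xx=np.mgrid[y0:y1,x0:x1]
    u=np.array([(w*xx).sum(),(w*yy).sum()])/w.sum(); print(n,"keyway px",u,plane(c,u,109)[0])
    # case top
    m=(cv2.inRange(c["img"],(150,150,175),(255,255,255)))
    print(b)
# box lid/grey-green mask in top
hsv=cv2.cvtColor(T["img"],cv2.COLOR_BGR2HSV)
print(hsv[200,285],hsv[222,205],hsv[222,240], hsv[222,300],hsv[222,309])
for n,c,bx in(("top",T,(180,200,245,240)),("side",S,(160,205,232,245))):
    h=cv2.cvtColor(c["img"],cv2.COLOR_BGR2HSV)
    m=((h[...,0]<12)|(h[...,0]>170))&(h[...,1]>110)&(h[...,2]>50)
    m,ce,st=blob(cv2.morphologyEx(m.astype(np.uint8),cv2.MORPH_CLOSE,np.ones((7,7))),bx)
    k=cv2.findContours(m,cv2.RETR_EXTERNAL,cv2.CHAIN_APPROX_NONE)[0][0]
    r=cv2.minAreaRect(k);q=cv2.boxPoints(r);print(n,r,st)
    P=plane(c,q,46);print(P.round(1)); print("ctr",P.mean(0))
h=hsv
m=((h[...,0]>60)&(h[...,0]<110)&(h[...,1]>20)&(h[...,2]<190)).astype(np.uint8)
m,ce,st=blob(m,(262,178,352,250))
k=cv2.findContours(m,cv2.RETR_EXTERNAL,cv2.CHAIN_APPROX_NONE)[0][0]
r=cv2.minAreaRect(k);P=plane(T,cv2.boxPoints(r),80);print("box",r,P.round(1),P.mean(0))
for i in range(4):
    e=P[(i+1)%4]-P[i]; print(np.linalg.norm(e[:2]),np.arctan2(e[1],e[0]))
cv2.imwrite("pics/mask.png",m*255)
E
python3 m.py
```

```text
side keyway px [307.19191489 236.08595745] [ 459.29687926 -167.66173214  109.        ]
(298, 230, 318, 244)
top keyway px [308.5781759  223.16612378] [ 461.54167429 -164.85963736  109.        ]
(301, 217, 317, 229)
[ 13  20 177] [ 12 160  89] [ 16  51 190] [ 21  22 216] [ 13  26 140]
top ((212.83775329589844, 220.4766845703125), (14.772377014160156, 50.442264556884766), 82.23483276367188) [188 211  51  20 735]
[[477.6 186.4  46. ]
 [499.2  38.5  46. ]
 [455.9  32.   46. ]
 [434.5 179.4  46. ]]
ctr [466.79073741 109.07007885  46.        ]
side ((199.79624938964844, 220.1868133544922), (61.36901092529297, 22.574661254882812), 13.79948616027832) [168 210  63  29 681]
[[432.9 177.2  46. ]
 [496.4 190.3  46. ]
 [495.5  26.3  46. ]
 [433.9  19.8  46. ]]
ctr [464.66642642 103.40720874  46.        ]Traceback (most recent call last):
  File "m.py", line 23, in <module>
    m,ce,st=blob(m,(262,178,352,250))
            ~~~~^^^^^^^^^^^^^^^^^^^^^
  File "h.py", line 21, in blob
    n,l,st,ce=cv2.connectedComponentsWithStats(s); i=1+np.argmax(st[1:,4]); return (l==i).astype(np.uint8),ce[i],st[i]
                                                       ~~~~~~~~~^^^^^^^^^^
    return _wrapfunc(a, 'argmax', axis=axis, out=out, **kwds)
    return bound(*args, **kwds)
ValueError: attempt to get argmax of an empty sequence
```

```bash
cat > edges.py <<'E'
from h import *
S=arm.read_camera("side");T=arm.read_camera("top")
def edge(c,A,B,half=4,n=40):
    # subpixel edge between px A,B : gradient centroid along normal
    g=c["img"].astype(np.float32); A=np.array(A,float);B=np.array(B,float)
    d=(B-A)/np.linalg.norm(B-A);nn=np.array([-d[1],d[0]]);s=np.arange(-half,half+.01,.25);pts=[]
    for t in np.linspace(.12,.88,n):
        p=A+t*(B-A);q=(p+s[:,None]*nn).astype(np.float32)
        v=cv2.remap(g,q[:,0].copy(),q[:,1].copy(),cv2.INTER_LINEAR)[:,0,:]
        gr=np.abs(np.diff(v,axis=0)).sum(1); gr=np.convolve(gr,np.ones(5)/5,'same')
        i=np.argmax(gr*np.exp(-(((s[:-1]+.125))/3)**2)); lo,hi=max(0,i-4),min(len(gr),i+5)
        pts.append(p+nn*((s[lo:hi]+.125)*gr[lo:hi]).sum()/gr[lo:hi].sum())
    l=cv2.fitLine(np.array(pts,np.float32),cv2.DIST_HUBER,0,.01,.01).ravel()
    return l
def X(a,b):
    A=np.array([[a[0],-b[0]],[a[1],-b[1]]]);t=np.linalg.solve(A,[b[2]-a[2],b[3]-a[3]]);return np.array([a[2]+t[0]*a[0],a[3]+t[0]*a[1]])
def quad(c,Q,z,name):
    for _ in range(2):
        L=[edge(c,Q[i],Q[(i+1)%4]) for i in range(4)]
        Q=[X(L[i-1],L[i]) for i in range(4)]
    P=plane(c,Q,z); e=[P[(i+1)%4]-P[i] for i in range(4)]
    print(name,np.round(Q,2).tolist()); print("  ctr",P.mean(0).round(1),"len",[round(float(np.linalg.norm(v)),1) for v in e],"ang",[round(float(np.arctan2(v[1],v[0])),3) for v in e])
    return P
f=lambda pts,s,o:[((x+.5)/s-.5+o[0],(y+.5)/s-.5+o[1]) for x,y in pts]
quad(T,f([(216,178),(622,122),(634,238),(235,290)],8,(160,195)),46,"blockT")
quad(S,f([(192,118),(535,155),(520,245),(170,208)],6,(140,190)),46,"blockS")
quad(T,f([(318,280),(472,295),(462,447),(302,435)],8,(260,178)),108,"caseT")
quad(S,f([(303,203),(433,245),(390,365),(253,320)],6,(250,190)),108,"caseS")
quad(T,f([(105,35),(715,103),(668,480),(65,408)],8,(260,178)),82,"lidT")
quad(S,f([(167,12),(683,182),(605,478),(50,285)],6,(250,190)),82,"lidS")
E
python3 edges.py
```

```text
blockT [[186.13999938964844, 216.00999450683594], [237.24000549316406, 209.0800018310547], [239.89999389648438, 225.0], [188.1199951171875, 232.3000030517578]]
  ctr [466.4 109.   46. ] len [152.8, 47.8, 154.4, 48.5] ang [-1.426, -2.963, 1.72, 0.146]
blockS [[171.35000610351562, 208.22000122070312], [229.69000244140625, 215.47999572753906], [224.72000122070312, 230.33999633789062], [166.6300048828125, 223.9199981689453]]
  ctr [465.  107.6  46. ] len [153.5, 43.3, 148.1, 46.0] ang [-1.446, -3.108, 1.715, 0.156]
caseT [[299.8900146484375, 213.02000427246094], [318.9700012207031, 215.00999450683594], [316.9800109863281, 233.88999938964844], [297.9599914550781, 231.30999755859375]]
  ctr [ 461.2 -164.7  108. ] len [53.7, 52.9, 53.5, 51.2] ang [-1.666, 3.031, 1.445, -0.107]
caseS [[299.510009765625, 223.4199981689453], [321.6400146484375, 230.92999267578125], [315.2300109863281, 250.75], [292.1099853515625, 242.44000244140625]]
  ctr [ 458.3 -167.7  108. ] len [52.5, 51.8, 53.4, 51.5] ang [-1.679, 3.045, 1.457, -0.114]
lidT [[270.95001220703125, 180.8000030517578], [349.8800048828125, 190.64999389648438], [344.8599853515625, 236.3300018310547], [265.760009765625, 229.66000366210938]]
  ctr [ 501.3 -167.1   82. ] len [229.7, 132.1, 226.9, 141.3] ang [-1.686, 3.02, 1.496, -0.1]
lidS [[277.0, 191.00999450683594], [364.7200012207031, 219.82000732421875], [350.6499938964844, 270.739990234375], [255.58999633789062, 237.75999450683594]]
  ctr [ 495.4 -172.1   82. ] len [223.4, 136.5, 223.6, 140.6] ang [-1.685, 3.027, 1.474, -0.116]
```

Call:
{"method": "apply_moves", "body": {"slide": [[0,0,0],[0,0,0],[0,0,0],[0,0,0],[0,0,0],[0,0,0],[0,0,0],[0,0,0],[0,0,0],[0,0,0],[0,0,0],[0,0,0]], "twist": [[0,0,-0.18],[0,0,-0.18],[0,0,-0.18],[0,0,-0.18],[0,0,-0.18],[0,0,-0.18],[0,0,-0.18],[0,0,-0.18],[0,0,-0.18],[0,0,-0.18],[0,0,-0.18],[0,0,0]], "grip": [0.045,0.045,0.045,0.045,0.045,0.045,0.045,0.045,0.045,0.045,0.045,0.045], "grip_force": 40}}

```text
t: 1.8
ee_pos: [134.3, 507.5, 231.2]
tcp_rot: [0.758, -0.652, 0.0, 0.0]
force: [-0.7, 0.2, 0.6]
gripper_width: 0.533
```

```bash
cat > go.py <<'E'
from h import *
from scipy.spatial.transform import Rotation as R
import sys
def st(): 
    o=arm.get_obs();r=R.from_quat(o["tcp_rot"]);M=r.as_matrix()
    print("t",round(o["t"],2),"pos",o["ee_pos"].round(2),"alpha",round(float(np.arctan2(M[1,1],M[0,1])),4),"tilt",M[:2,2].round(4),"F",o["force"].round(2),"M",o["moment"].round(3),"w",round(o["gripper_width"]*85.4,2),"q",o["joint_pos"].round(3))
    return o,M
if __name__=="__main__":
    o,M=st()
    if len(sys.argv)>3:
        d=np.array([float(x) for x in sys.argv[1:4]])-o["ee_pos"]; print("tool slide mm",(M.T@d).round(2))
    if len(sys.argv)>4:
        a=float(sys.argv[4]);e=(a-np.arctan2(M[1,1],M[0,1])+np.pi)%(2*np.pi)-np.pi
        # target rotation: tool z down, y at alpha
        y=np.array([np.cos(a),np.sin(a),0]);z=np.array([0,0,-1.]);Rt=np.c_[np.cross(y,z),y,z]
        print("tool twist",R.from_matrix(M.T@Rt).as_rotvec().round(4))
E
python3 go.py 465.7 108.5 200 3.289
```

```text
t 1.8 pos [134.34 507.5  231.24] alpha -2.9923 tilt [-0.     -0.0001] F [-0.66  0.24  0.6 ] M [-0.044  0.046 -0.018] w 45.54 q [ 1.157  0.263 -0.048  1.259  0.    -0.563]
tool slide mm [ 443.85 -268.31   31.26]
tool twist [ 0.0001 -0.0001  0.0019]
```

Call:
{"method": "apply_moves", "body": {"slide": [[0.037,-0.0224,0.0026],[0.037,-0.0224,0.0026],[0.037,-0.0224,0.0026],[0.037,-0.0224,0.0026],[0.037,-0.0224,0.0026],[0.037,-0.0224,0.0026],[0.037,-0.0224,0.0026],[0.037,-0.0224,0.0026],[0.037,-0.0224,0.0026],[0.037,-0.0224,0.0026],[0.037,-0.0224,0.0026],[0.037,-0.0224,0.0026]], "twist": [[0,0,0.002],[0,0,0],[0,0,0],[0,0,0],[0,0,0],[0,0,0],[0,0,0],[0,0,0],[0,0,0],[0,0,0],[0,0,0],[0,0,0]], "grip": [0.045,0.045,0.045,0.045,0.045,0.045,0.045,0.045,0.045,0.045,0.045,0.045]}}

```text
t: 3.3
ee_pos: [466.7, 106.9, 200.1]
tcp_rot: [0.756, -0.655, 0.0, -0.0]
force: [0.1, 0.9, 0.2]
gripper_width: 0.528
```

Call:
{"method": "apply_moves", "body": {"slide": [[0,0,0],[0,0,0.03],[0,0,0.03],[0,0,0.03],[0,0,0]], "twist": [[0,0,0],[0,0,0],[0,0,0],[0,0,0],[0,0,0]], "grip": [0.045,0.045,0.045,0.045,0.045]}}

```text
t: 3.92
ee_pos: [464.2, 108.7, 109.0]
tcp_rot: [0.757, -0.654, -0.001, 0.001]
force: [-0.8, -0.3, 0.9]
gripper_width: 0.527
```

```bash
python3 go.py 465.7 108.5 55 3.289
python3 - <<'E'
from h import *
a=arm.read_camera("side")["img"];b=arm.read_camera("top")["img"]
cv2.imwrite("pics/d1.png",cv2.resize(np.hstack([a[160:260,140:260],b[160:260,150:270]]),None,fx=3.3,fy=5,interpolation=cv2.INTER_CUBIC) if 0 else cv2.resize(np.vstack([a[165:265,130:290],b[165:265,130:290]]),None,fx=3,fy=3,interpolation=cv2.INTER_CUBIC))
E
```

```text
t 3.92 pos [464.24 108.66 108.95] alpha -2.9954 tilt [-0.0034 -0.0001] F [-0.83 -0.28  0.89] M [ 0.02  -0.009 -0.034] w 44.99 q [ 0.059  0.259 -0.405  0.91   0.    -1.658]
tool slide mm [ 0.39 -1.6  53.95]
tool twist [ 0.0034  0.0004 -0.0012]
```

View pics/d1.png

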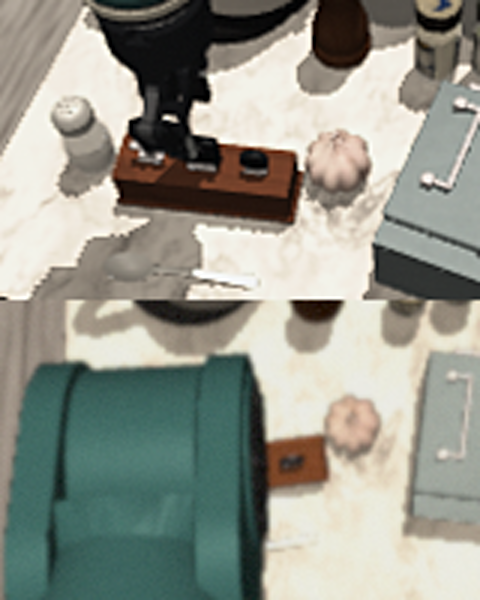

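Call:
{"method": "apply_moves", "body": {"slide": [[0,0,0],[0,0,0]], "twist": [[0,0,0],[0,0,0]], "grip": [0.045,0.045]}}

```text
t: 4.28
ee_pos: [466.3, 108.3, 110.9]
tcp_rot: [0.757, -0.653, 0.0, -0.0]
force: [-0.3, -0.7, 1.2]
gripper_width: 0.528
```

```bash
python3 go.py 465.7 108.5 55 3.289
python3 - <<'E'
from h import *
S=arm.read_camera("side");a=S["img"]
print(proj(S,[[465.7,108.5,52],[465.7,108.5,88]]))
# TCP
print(proj(S,[arm.get_obs()["ee_pos"]]))
cv2.imwrite("pics/d2.png",cv2.resize(a[170:250,150:250],None,fx=7,fy=7,interpolation=cv2.INTER_CUBIC))
E
```

```text
t 4.28 pos [466.35 108.28 110.9 ] alpha -2.9935 tilt [0.0014 0.0001] F [-0.33 -0.68  1.25] M [-0.005  0.034  0.   ] w 45.1 q [ 0.058  0.257 -0.402  0.91  -0.    -1.661]
tool slide mm [-0.32  0.68 55.9 ]
tool twist [-0.0013 -0.0001  0.0007]
[[197.30742364 217.88352247]
 [194.93617902 210.60597098]]
[[193.53281257 205.57859491]]
```

View pics/d2.png

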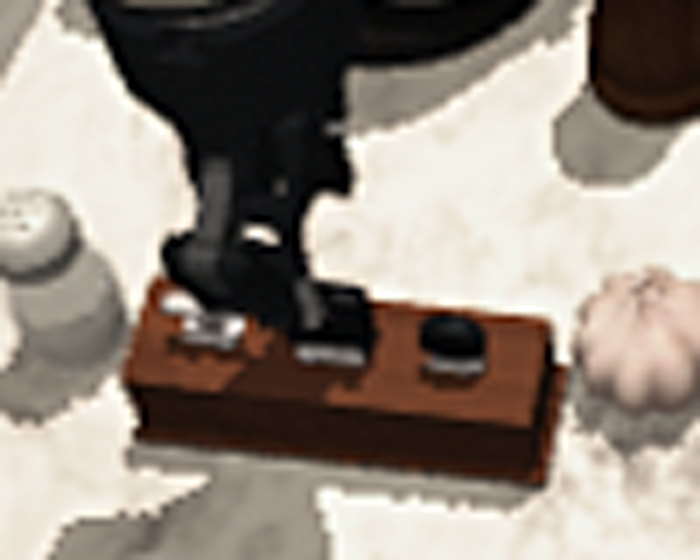

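Call:
{"method": "apply_moves", "body": {"slide": [[0,0.0,0.01],[0,0,0.015],[0,0,0.015],[0,0,0.01],[0,0,0.005],[0,0,0],[0,0,0]], "twist": [[0,0,0],[0,0,0],[0,0,0],[0,0,0],[0,0,0],[0,0,0],[0,0,0]], "grip": [0.045,0.045,0.045,0.045,0.045,0.045,0.045]}}

```text
t: 5.2
ee_pos: [466.2, 108.2, 55.4]
tcp_rot: [0.758, -0.653, 0.0, -0.0]
force: [0.3, -0.5, -0.1]
gripper_width: 0.529
```

```bash
python3 go.py 465.7 108.5 55 3.289
```

```text
t 5.2 pos [466.18 108.23  55.42] alpha -2.9932 tilt [0.0006 0.    ] F [ 0.32 -0.54 -0.09] M [-0.036 -0.075 -0.013] w 45.16 q [ 0.058  0.314 -0.495  0.761  0.    -1.662]
tool slide mm [-0.34  0.44  0.42]
tool twist [-0.0006 -0.      0.001 ]
```

Call:
{"method": "apply_moves", "body": {"slide": [[0,0,0],[0,0,0],[0,0,0],[0,0,0],[0,0,0],[0,0,0],[0,0,0],[0,0,0]], "twist": [[0,0,0],[0,0,0],[0,0,0],[0,0,0],[0,0,0],[0,0,0],[0,0,0],[0,0,0]], "grip": [0.03,0.02,0.01,0.0,0.0,0.0,0.0,0.0], "grip_force": 60}}

```text
t: 6.2
ee_pos: [466.1, 108.2, 55.3]
tcp_rot: [0.758, -0.653, 0.0, -0.0]
force: [-1.6, -0.0, 6.1]
gripper_width: 0.107
```

```bash
python3 go.py 465.7 108.5 55 3.289
python3 - <<'E'
from h import *
a=arm.read_camera("side")["img"]
cv2.imwrite("pics/d3.png",cv2.resize(a[170:250,150:250],None,fx=7,fy=7,interpolation=cv2.INTER_CUBIC))
E
```

```text
t 6.2 pos [466.06 108.21  55.28] alpha -2.9932 tilt [0.0004 0.    ] F [-1.56 -0.02  6.05] M [ 0.013  0.256 -0.035] w 9.16 q [ 0.058  0.314 -0.495  0.761 -0.    -1.662]
tool slide mm [-0.34  0.31  0.28]
tool twist [-0.0004 -0.      0.001 ]
```

View pics/d3.png

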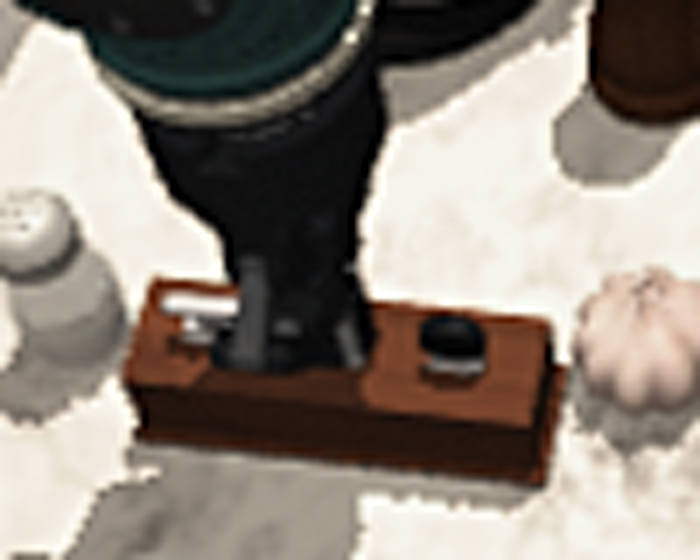

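Call:
{"method": "apply_moves", "body": {"slide": [[0,0,-0.004],[0,0,-0.008],[0,0,-0.01],[0,0,-0.01],[0,0,-0.012],[0,0,-0.02],[0,0,-0.03],[0,0,-0.025],[0,0,0],[0,0,0]], "twist": [[0,0,0],[0,0,0],[0,0,0],[0,0,0],[0,0,0],[0,0,0],[0,0,0],[0,0,0],[0,0,0],[0,0,0]], "grip": [0,0,0,0,0,0,0,0,0,0]}}

```text
t: 7.5
ee_pos: [465.6, 108.2, 173.7]
tcp_rot: [0.758, -0.653, -0.0, 0.0]
force: [-1.1, 0.6, 0.8]
gripper_width: 0.108
```

```bash
python3 go.py 460.9 -166.4 170 3.031
python3 - <<'E'
from h import *
a=arm.read_camera("side")["img"]
cv2.imwrite("pics/d4.png",cv2.resize(a[130:250,150:290],None,fx=5,fy=5,interpolation=cv2.INTER_CUBIC))
E
```

```text
t 7.5 pos [465.63 108.19 173.68] alpha -2.9932 tilt [-0.0005 -0.    ] F [-1.11  0.56  0.85] M [-0.017  0.004 -0.009] w 9.26 q [ 0.058  0.21  -0.281  1.08   0.    -1.662]
tool slide mm [270.87  45.27   3.68]
tool twist [0.0005 0.     0.259 ]
```

View pics/d4.png

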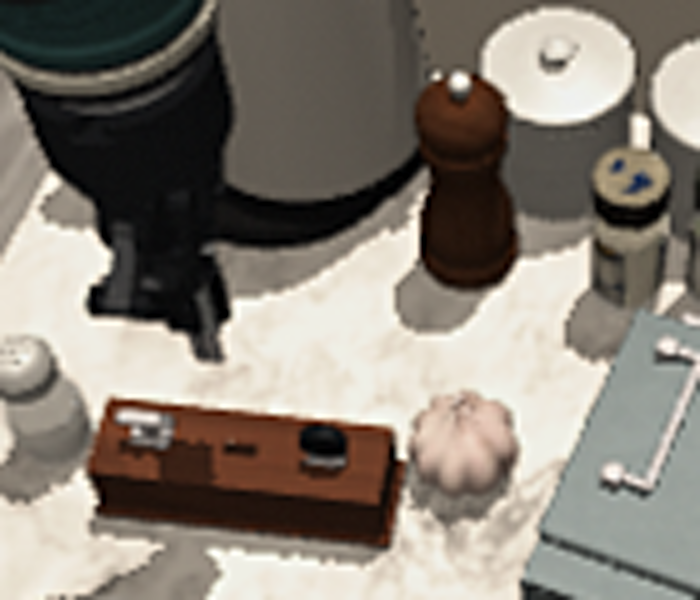

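Call:
{"method": "apply_moves", "body": {"slide": [[0.02,0.0033,0],[0.0376,0.0063,0],[0.0376,0.0063,0],[0.0376,0.0063,0],[0.0376,0.0063,0],[0.0376,0.0063,0],[0.0376,0.0063,0.0035],[0.0253,0.0042,0],[0,0,0],[0,0,0],[0,0,0],[0,0,0]], "twist": [[0,0,0],[0,0,0],[0,0,0],[0,0,0],[0,0,0],[0,0,0],[0,0,0],[0,0,0.129],[0,0,0.13],[0,0,0],[0,0,0],[0,0,0]], "grip": [0,0,0,0,0,0,0,0,0,0,0,0]}}

```text
t: 9.05
ee_pos: [461.1, -166.1, 170.5]
tcp_rot: [-0.668, 0.744, 0.0, -0.0]
force: [-1.6, 0.4, -0.1]
gripper_width: 0.11
```

```bash
python3 go.py 460.9 -166.4 147 3.031
python3 - <<'E'
from h import *
S=arm.read_camera("side");a=S["img"];T=arm.read_camera("top")["img"]
cv2.imwrite("pics/s5.png",a)
cv2.imwrite("pics/d5.png",cv2.resize(a[170:270,250:370],None,fx=6,fy=6,interpolation=cv2.INTER_CUBIC))
print(proj(S,[arm.get_obs()["ee_pos"]-[0,0,42.3]]))
E
```

```text
t 9.05 pos [ 461.14 -166.07  170.49] alpha 3.0332 tilt [-0.0002  0.0001] F [-1.55  0.41 -0.08] M [-0.031 -0.    -0.016] w 9.38 q [-0.512  0.232 -0.261  1.078 -0.    -1.975]
tool slide mm [ 0.35  0.2  23.49]
tool twist [0.0002 0.0001 0.0022]
[[307.52744469 231.24198959]]
```

View pics/d5.png

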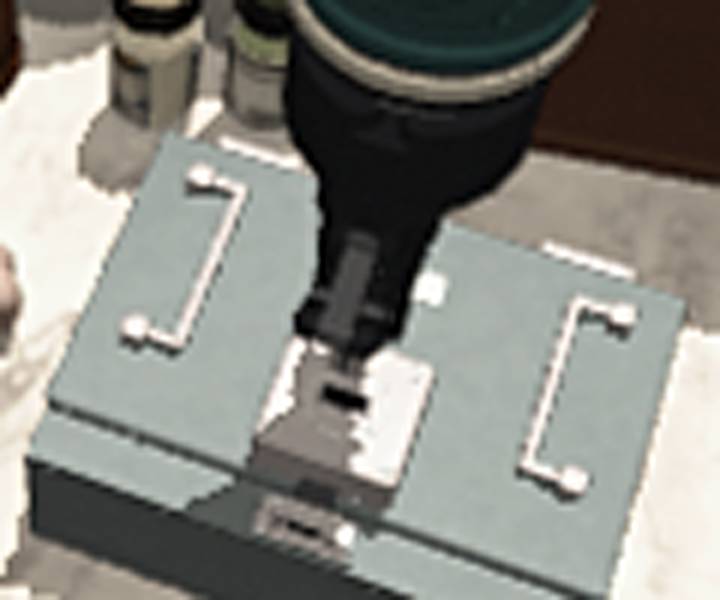

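Call:
{"method": "apply_moves", "body": {"slide": [[0,0,0.008],[0,0,0.008],[0,0,0],[0,0,0],[0,0,0]], "twist": [[0,0,0.002],[0,0,0],[0,0,0],[0,0,0],[0,0,0]], "grip": [0,0,0,0,0]}}

```text
t: 9.78
ee_pos: [461.3, -166.5, 154.8]
tcp_rot: [-0.666, 0.746, -0.0, 0.0]
force: [0.4, 1.0, -0.7]
gripper_width: 0.111
```

```bash
python3 go.py 460.9 -166.4 147 3.031
python3 - <<'E'
from h import *
S=arm.read_camera("side");a=S["img"]
cv2.imwrite("pics/d6.png",cv2.resize(a[215:255,285:335],None,fx=14,fy=14,interpolation=cv2.INTER_CUBIC))
p=arm.get_obs()["ee_pos"]
print(proj(S,[p-[0,0,42.3],[*p[:2],109],[459.3,-167.7,109]]))
E
```

```text
t 9.78 pos [ 461.29 -166.52  154.77] alpha 3.029 tilt [ 0.0003 -0.0002] F [ 0.37  0.99 -0.71] M [ 0.018 -0.053 -0.003] w 9.51 q [-0.513  0.242 -0.292  1.036 -0.    -1.971]
tool slide mm [-0.07  0.41  7.77]
tool twist [-0.0003 -0.0001 -0.002 ]
[[306.9863471  234.50186743]
 [306.84038133 235.19588576]
 [307.20900774 236.08881547]]
```

View pics/d6.png

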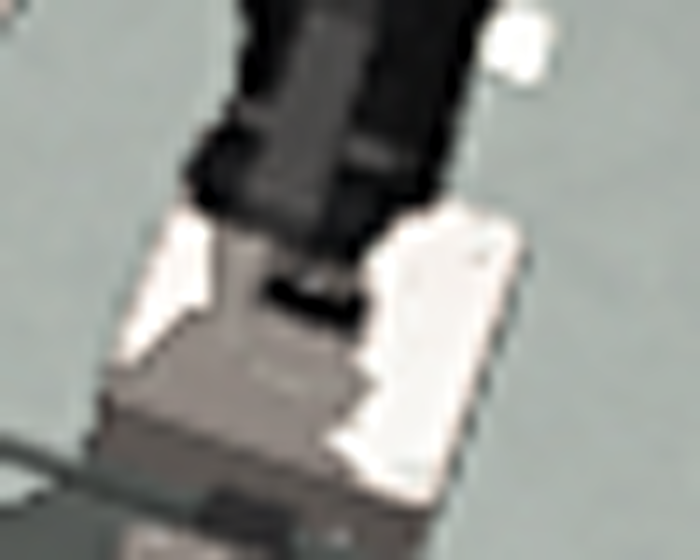

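Call:
{"method": "apply_moves", "body": {"slide": [[0,0.0004,0.002],[0,0,0.001],[0,0,0.001],[0,0,0]], "twist": [[0,0,-0.002],[0,0,0],[0,0,0],[0,0,0]], "grip": [0,0,0,0]}}

```text
t: 10.32
ee_pos: [460.7, -166.4, 150.5]
tcp_rot: [-0.667, 0.745, 0.0, -0.0]
force: [-0.1, -1.1, -0.5]
gripper_width: 0.104
```

```bash
python3 go.py 460.9 -166.5 147 3.031
```

```text
t 10.32 pos [ 460.74 -166.36  150.51] alpha 3.031 tilt [-0.0001  0.0001] F [-0.1  -1.12 -0.45] M [-0.026 -0.011  0.031] w 8.91 q [-0.513  0.245 -0.301  1.025 -0.    -1.973]
tool slide mm [ 0.13 -0.18  3.51]
tool twist [0.0001 0.     0.    ]
```

Call:
{"method": "apply_moves", "body": {"slide": [[0,0,0.001],[0,0,0.001],[0,0,0.001],[0,0,0]], "twist": [[0,0,0],[0,0,0],[0,0,0],[0,0,0]], "grip": [0,0,0,0]}}

```text
t: 10.82
ee_pos: [460.8, -166.5, 147.6]
tcp_rot: [-0.667, 0.745, -0.0, -0.0]
force: [-0.4, -3.0, -0.3]
gripper_width: 0.106
```

```bash
python3 go.py 460.9 -166.5 145 3.031
```

```text
t 10.82 pos [ 460.84 -166.55  147.57] alpha 3.0309 tilt [ 0.0001 -0.0004] F [-0.39 -3.05 -0.26] M [-0.505 -0.026 -0.002] w 9.05 q [-0.513  0.247 -0.307  1.017 -0.    -1.973]
tool slide mm [-0.06 -0.06  2.57]
tool twist [-0.0001 -0.0004 -0.0001]
```

Call:
{"method": "apply_moves", "body": {"slide": [[0.0008,0,0],[0,0,0.001],[0,0,0]], "twist": [[0,0,0],[0,0,0],[0,0,0]], "grip": [0,0,0]}}

```text
t: 11.2
ee_pos: [460.6, -167.1, 146.5]
tcp_rot: [-0.667, 0.745, 0.0, -0.0]
force: [-0.3, -1.5, -0.6]
gripper_width: 0.109
```

```bash
python3 go.py 460.9 -166.5 145 3.031
```

```text
t 11.2 pos [ 460.63 -167.15  146.47] alpha 3.031 tilt [-0.0002  0.0001] F [-0.26 -1.5  -0.61] M [-0.147 -0.013 -0.013] w 9.32 q [-0.515  0.248 -0.308  1.015  0.    -1.975]
tool slide mm [-0.67 -0.2   1.47]
tool twist [ 0.0002  0.0001 -0.    ]
```

Call:
{"method": "apply_moves", "body": {"slide": [[0.001,0,0],[0,0,0.001],[0,0,0]], "twist": [[0,0,0],[0,0,0],[0,0,0]], "grip": [0,0,0]}}

```text
t: 11.58
ee_pos: [460.5, -168.1, 145.5]
tcp_rot: [-0.667, 0.745, 0.0, 0.0]
force: [0.9, 1.6, -0.3]
gripper_width: 0.107
```

```bash
python3 go.py 460.9 -166.5 145 3.031
```

```text
t 11.57 pos [ 460.53 -168.12  145.5 ] alpha 3.031 tilt [-0.0001  0.0001] F [ 0.86  1.65 -0.3 ] M [-0.003  0.004 -0.011] w 9.14 q [-0.516  0.249 -0.31   1.013  0.    -1.977]
tool slide mm [-1.65 -0.19  0.5 ]
tool twist [ 0.0001  0.0001 -0.    ]
```

Call:
{"method": "apply_moves", "body": {"slide": [[0,0,0.001],[0,0,0.001],[0,0,0.0005],[0,0,0]], "twist": [[0,0,0],[0,0,0],[0,0,0],[0,0,0]], "grip": [0,0,0,0]}}

```text
t: 12.08
ee_pos: [460.6, -168.2, 143.2]
tcp_rot: [-0.667, 0.745, -0.0, 0.0]
force: [-0.7, -0.1, 0.4]
gripper_width: 0.102
```

```bash
python3 go.py
```

```text
t 12.07 pos [ 460.6  -168.17  143.16] alpha 3.031 tilt [ 0.0001 -0.    ] F [-0.73 -0.13  0.4 ] M [0.122 0.132 0.002] w 8.72 q [-0.516  0.25  -0.314  1.006  0.    -1.977]
```

Call:
{"method": "apply_moves", "body": {"slide": [[0,0,0.0005],[0,0,0]], "twist": [[0,0,0],[0,0,0]], "grip": [0,0]}}

```text
t: 12.32
ee_pos: [460.7, -168.2, 142.9]
tcp_rot: [-0.667, 0.745, -0.0, 0.0]
force: [-1.2, 1.0, 5.1]
gripper_width: 0.113
```

```bash
python3 go.py
```

```text
t 12.32 pos [ 460.69 -168.22  142.86] alpha 3.031 tilt [ 0.0004 -0.0003] F [-1.19  1.05  5.13] M [ 0.166  0.293 -0.086] w 9.67 q [-0.516  0.251 -0.315  1.005 -0.    -1.977]
```

Call:
{"method": "apply_moves", "body": {"slide": [[0,0,0],[0,0,0],[0,0,0],[0,0,0],[0,0,0]], "twist": [[0,0,0.05],[0,0,0.05],[0,0,0.05],[0,0,0.05],[0,0,0]], "grip": [0,0,0,0,0]}}

```text
t: 12.95
ee_pos: [460.8, -168.3, 142.8]
tcp_rot: [-0.589, 0.808, -0.0, 0.0]
force: [0.3, -0.3, 3.5]
gripper_width: 0.11
```

```bash
python3 go.py
```

```text
t 12.95 pos [ 460.76 -168.31  142.77] alpha 2.8313 tilt [ 0.0005 -0.0003] F [ 0.28 -0.28  3.52] M [-0.038 -0.011 -0.029] w 9.35 q [-0.516  0.251 -0.315  1.005 -0.    -1.777]
```

Call:
{"method": "apply_moves", "body": {"slide": [[0,0,0.0001],[0,0,0],[0,0,0]], "twist": [[0,0,0.05],[0,0,0.05],[0,0,0]], "grip": [0,0,0]}}

```text
t: 13.32
ee_pos: [460.6, -168.2, 142.5]
tcp_rot: [-0.549, 0.836, -0.0, 0.0]
force: [-1.6, -0.1, 4.1]
gripper_width: 0.108
```

Call:
{"method": "apply_moves", "body": {"slide": [[0,0,0],[0,0,0],[0,0,0]], "twist": [[0,0,0.05],[0,0,0.05],[0,0,0]], "grip": [0,0,0]}}

```text
t: 13.7
ee_pos: [460.6, -168.1, 142.4]
tcp_rot: [-0.506, 0.862, 0.0, -0.0]
force: [-0.4, 0.2, 3.1]
gripper_width: 0.104
```

```bash
python3 go.py
```

```text
t 13.7 pos [ 460.57 -168.14  142.43] alpha 2.6329 tilt [-0.0001  0.0001] F [-0.38  0.21  3.06] M [-0.005  0.052 -0.001] w 8.92 q [-0.516  0.251 -0.316  1.004  0.    -1.579]
```

Call:
{"method": "apply_moves", "body": {"slide": [[0,0,0.0003],[0,0,0],[0,0,0]], "twist": [[0,0,0.03],[0,0,0.02],[0,0,0]], "grip": [0,0,0]}}

```text
t: 14.08
ee_pos: [460.4, -168.0, 142.0]
tcp_rot: [-0.484, 0.875, 0.0, -0.0]
force: [-1.7, 0.1, -1.8]
gripper_width: 0.102
```

```bash
python3 go.py
```

```text
t 14.07 pos [ 460.36 -167.99  141.97] alpha 2.5811 tilt [-0.0006  0.0004] F [-1.66  0.14 -1.75] M [0.308 0.29  0.02 ] w 8.67 q [-0.516  0.251 -0.316  1.004  0.    -1.527]
```

Call:
{"method": "apply_moves", "body": {"slide": [[0,0,0.0007],[0,0,0.0007],[0,0,0]], "twist": [[0,0,0],[0,0,0],[0,0,0]], "grip": [0,0,0]}}

```text
t: 14.45
ee_pos: [460.6, -168.1, 140.9]
tcp_rot: [-0.484, 0.875, -0.0, 0.0]
force: [-1.7, 1.2, 3.8]
gripper_width: 0.108
```

```bash
python3 go.py
```

```text
t 14.45 pos [ 460.57 -168.14  140.86] alpha 2.5811 tilt [0.0001 0.    ] F [-1.72  1.19  3.8 ] M [ 0.423  0.527 -0.057] w 9.26 q [-0.516  0.252 -0.319  1.     0.    -1.527]
```

Call:
{"method": "apply_moves", "body": {"slide": [[0,0.0004,0],[0,0,0.001],[0,0,0]], "twist": [[0,0,0],[0,0,0],[0,0,0]], "grip": [0,0,0]}}

```text
t: 14.82
ee_pos: [460.1, -167.9, 139.5]
tcp_rot: [-0.484, 0.875, 0.0, -0.0]
force: [-1.6, 1.0, -1.1]
gripper_width: 0.107
```

```bash
python3 go.py
```

```text
t 14.82 pos [ 460.09 -167.88  139.52] alpha 2.581 tilt [-0.0004  0.0002] F [-1.58  0.99 -1.15] M [ 0.298  0.346 -0.027] w 9.15 q [-0.516  0.253 -0.322  0.997 -0.    -1.527]
```

Call:
{"method": "apply_moves", "body": {"slide": [[0,0.0005,0.0005],[0,0,0.001],[0,0,0.0005],[0,0,0]], "twist": [[0,0,0],[0,0,0],[0,0,0],[0,0,0]], "grip": [0,0,0,0]}}

```text
t: 15.32
ee_pos: [459.8, -167.7, 137.7]
tcp_rot: [-0.484, 0.875, -0.0, -0.0]
force: [0.3, 1.2, -0.9]
gripper_width: 0.108
```

```bash
python3 go.py
```

```text
t 15.32 pos [ 459.83 -167.7   137.72] alpha 2.581 tilt [-0. -0.] F [ 0.26  1.15 -0.91] M [0.098 0.142 0.014] w 9.18 q [-0.516  0.253 -0.327  0.991 -0.    -1.527]
```

Call:
{"method": "apply_moves", "body": {"slide": [[0,0,0.0005],[0,0,0.0005],[0,0,0]], "twist": [[0,0,0],[0,0,0],[0,0,0]], "grip": [0,0,0]}}

```text
t: 15.7
ee_pos: [459.9, -167.8, 137.1]
tcp_rot: [-0.484, 0.875, -0.0, 0.0]
force: [-2.1, 1.2, 4.8]
gripper_width: 0.109
```

```bash
python3 go.py
```

```text
t 15.7 pos [ 459.95 -167.76  137.07] alpha 2.581 tilt [ 0.0005 -0.0003] F [-2.13  1.25  4.82] M [0.309 0.418 0.043] w 9.32 q [-0.516  0.253 -0.328  0.989 -0.    -1.527]
```

Call:
{"method": "apply_moves", "body": {"slide": [[0,0,0],[0,-0.0001,0],[0,-0.0001,0],[0,-0.0001,0],[0,-0.0001,0],[0,-0.0001,0],[0,-0.0001,0],[0,-0.0001,0],[0,-0.0001,0],[0,0,0]], "twist": [[0,0,-0.05],[0,0,-0.05],[0,0,-0.05],[0,0,-0.05],[0,0,-0.05],[0,0,-0.05],[0,0,-0.05],[0,0,-0.05],[0,0,-0.05],[0,0,0]], "grip": [0,0,0,0,0,0,0,0,0,0]}}

```text
t: 16.95
ee_pos: [460.5, -167.9, 136.9]
tcp_rot: [-0.667, 0.745, -0.0, -0.0]
force: [-2.9, 0.7, 5.1]
gripper_width: 0.107
```

```bash
python3 go.py
```

```text
t 16.95 pos [ 460.52 -167.95  136.92] alpha 3.0307 tilt [ 0.     -0.0001] F [-2.88  0.71  5.06] M [ 0.291  0.657 -0.001] w 9.17 q [-0.516  0.255 -0.326  0.99  -0.    -1.976]
```

Call:
{"method": "apply_moves", "body": {"slide": [[0,0.0003,0],[0,0.0004,0],[0,0,0],[0,0,0],[0,0,0]], "twist": [[0,0,-0.05],[0,0,-0.05],[0,0,-0.05],[0,0,-0.05],[0,0,0]], "grip": [0,0,0,0,0]}}

```text
t: 17.58
ee_pos: [460.3, -168.0, 136.9]
tcp_rot: [0.738, -0.675, 0.0, -0.0]
force: [1.7, 0.5, 2.1]
gripper_width: 0.109
```

```bash
python3 go.py
```

```text
t 17.57 pos [ 460.33 -168.05  136.91] alpha -3.0535 tilt [ 0.0009 -0.0002] F [1.68 0.48 2.11] M [ 0.047 -0.362 -0.009] w 9.31 q [-0.517  0.254 -0.328  0.988  0.    -2.176]
```

Call:
{"method": "apply_moves", "body": {"slide": [[0,-0.0002,0.0001],[0,0,0],[0,0,0]], "twist": [[0,0,-0.05],[0,0,-0.05],[0,0,0]], "grip": [0,0,0]}}

```text
t: 17.95
ee_pos: [460.4, -168.0, 136.7]
tcp_rot: [0.77, -0.638, 0.0, -0.0]
force: [2.5, 0.0, 0.5]
gripper_width: 0.108
```

Call:
{"method": "apply_moves", "body": {"slide": [[0,0,0.0001],[0,0,0],[0,0,0]], "twist": [[0,0,-0.05],[0,0,-0.05],[0,0,0]], "grip": [0,0,0]}}

```text
t: 18.32
ee_pos: [460.4, -168.0, 136.7]
tcp_rot: [0.801, -0.599, 0.0, -0.0]
force: [3.0, -0.5, 1.2]
gripper_width: 0.109
```

```bash
python3 go.py
```

```text
t 18.32 pos [ 460.37 -168.03  136.66] alpha -2.8544 tilt [ 0.0006 -0.0003] F [ 3.   -0.48  1.21] M [-0.027 -0.603 -0.047] w 9.32 q [-0.516  0.254 -0.328  0.988  0.    -2.374]
```

Call:
{"method": "apply_moves", "body": {"slide": [[0.0001,-0.0006,0.0002],[0,0,0.0003],[0,0,0]], "twist": [[0,0,-0.03],[0,0,0],[0,0,0]], "grip": [0,0,0]}}

```text
t: 18.7
ee_pos: [460.6, -167.8, 136.0]
tcp_rot: [0.81, -0.586, -0.0, -0.0]
force: [1.6, 0.2, -0.3]
gripper_width: 0.104
```

```bash
python3 go.py
```

```text
t 18.7 pos [ 460.63 -167.75  136.01] alpha -2.8228 tilt [-0.0001  0.0001] F [ 1.57  0.17 -0.29] M [ 0.039 -0.393  0.004] w 8.85 q [-0.516  0.256 -0.328  0.987  0.    -2.405]
```

Call:
{"method": "apply_moves", "body": {"slide": [[0,-0.0004,0.0007],[0,0,0.001],[0,0,0.001],[0,0,0]], "twist": [[0,0,0],[0,0,0],[0,0,0],[0,0,0]], "grip": [0,0,0,0]}}

```text
t: 19.2
ee_pos: [460.8, -167.6, 133.2]
tcp_rot: [0.811, -0.586, -0.0, 0.0]
force: [-1.4, -0.5, -2.7]
gripper_width: 0.107
```

```bash
python3 go.py
```

```text
t 19.2 pos [ 460.83 -167.62  133.2 ] alpha -2.8223 tilt [-0.0005  0.0001] F [-1.41 -0.53 -2.67] M [-0.087  0.158  0.012] w 9.16 q [-0.515  0.258 -0.332  0.981 -0.    -2.405]
```

Call:
{"method": "apply_moves", "body": {"slide": [[0,0,0.001],[0,0,0.0008],[0,0,0.0003],[0,0,0]], "twist": [[0,0,0],[0,0,0],[0,0,0],[0,0,0]], "grip": [0,0,0,0]}}

```text
t: 19.7
ee_pos: [460.9, -167.7, 131.2]
tcp_rot: [0.811, -0.586, -0.0, 0.0]
force: [-3.1, -0.3, 0.1]
gripper_width: 0.103
```

```bash
python3 go.py
```

```text
t 19.7 pos [ 460.93 -167.66  131.22] alpha -2.8222 tilt [-0.0003  0.    ] F [-3.11 -0.29  0.08] M [-0.168  0.488 -0.037] w 8.76 q [-0.515  0.26  -0.336  0.975 -0.    -2.405]
```

Call:
{"method": "apply_moves", "body": {"slide": [[0,0.0003,0.0004],[0,0,0]], "twist": [[0,0,0],[0,0,0]], "grip": [0,0]}}

```text
t: 19.95
ee_pos: [460.9, -167.8, 130.9]
tcp_rot: [0.811, -0.586, 0.0, -0.0]
force: [-0.9, -0.1, -0.8]
gripper_width: 0.106
```

```bash
python3 go.py
```

```text
t 19.95 pos [ 460.88 -167.76  130.9 ] alpha -2.8221 tilt [0.0002 0.    ] F [-0.88 -0.07 -0.76] M [-0.059  0.144  0.049] w 9.06 q [-0.515  0.26  -0.337  0.974  0.    -2.406]
```

Call:
{"method": "apply_moves", "body": {"slide": [[0,0,0.0004],[0,0,0]], "twist": [[0,0,0],[0,0,0]], "grip": [0,0]}}

```text
t: 20.2
ee_pos: [460.8, -167.8, 130.5]
tcp_rot: [0.811, -0.586, 0.0, -0.0]
force: [-0.7, -0.9, -0.4]
gripper_width: 0.107
```

```bash
python3 go.py
```

```text
t 20.2 pos [ 460.82 -167.77  130.49] alpha -2.8222 tilt [ 0.0001 -0.    ] F [-0.72 -0.86 -0.42] M [-0.038  0.086 -0.044] w 9.14 q [-0.516  0.26  -0.338  0.973  0.    -2.406]
```

Call:
{"method": "apply_moves", "body": {"slide": [[0,0,0.0005],[0,0,0]], "twist": [[0,0,0],[0,0,0]], "grip": [0,0]}}

```text
t: 20.45
ee_pos: [460.8, -167.8, 129.9]
tcp_rot: [0.811, -0.586, -0.0, -0.0]
force: [-0.2, -1.2, -1.0]
gripper_width: 0.106
```

Call:
{"method": "apply_moves", "body": {"slide": [[0,0,0.0005],[0,0,0]], "twist": [[0,0,0],[0,0,0]], "grip": [0,0]}}

```text
t: 20.7
ee_pos: [460.8, -167.7, 129.5]
tcp_rot: [0.811, -0.586, 0.0, -0.0]
force: [-0.2, -0.3, -0.6]
gripper_width: 0.103
```

```bash
python3 go.py
```

```text
t 20.7 pos [ 460.81 -167.75  129.47] alpha -2.8222 tilt [0.0001 0.    ] F [-0.17 -0.32 -0.59] M [-0.03  -0.054 -0.013] w 8.8 q [-0.516  0.261 -0.34   0.97   0.    -2.406]
```

Call:
{"method": "apply_moves", "body": {"slide": [[0,0,0.001],[0,0,0.001],[0,0,0.001],[0,0,0]], "twist": [[0,0,0],[0,0,0],[0,0,0],[0,0,0]], "grip": [0,0,0,0]}}

```text
t: 21.2
ee_pos: [460.8, -167.7, 126.4]
tcp_rot: [0.811, -0.586, -0.0, -0.0]
force: [0.5, 0.0, -0.4]
gripper_width: 0.109
```

```bash
python3 go.py 460.8 -167.8 126 3.031
```

```text
t 21.2 pos [ 460.77 -167.73  126.39] alpha -2.8222 tilt [-0.      0.0001] F [ 0.45  0.02 -0.4 ] M [ 0.004 -0.125  0.028] w 9.29 q [-0.516  0.263 -0.346  0.962  0.    -2.406]
tool slide mm [ 0.08 -0.01  0.39]
tool twist [0.0e+00 1.0e-04 4.3e-01]
```

Rotate back to the entry direction (+0.43).

Call:
{"method": "apply_moves", "body": {"slide": [[0,0,0],[0,0,0],[0,0,0],[0,0,0],[0,0,0],[0,0,0],[0,0,0],[0,0,0]], "twist": [[0,0,0.07],[0,0,0.07],[0,0,0.07],[0,0,0.07],[0,0,0.07],[0,0,0.07],[0,0,0.01],[0,0,0]], "grip": [0,0,0,0,0,0,0,0]}}

```text
t: 22.2
ee_pos: [460.4, -167.7, 126.3]
tcp_rot: [-0.667, 0.745, 0.0, -0.0]
force: [-3.7, -0.9, -0.2]
gripper_width: 0.109
```

```bash
python3 go.py 460.8 -167.8 126 3.031
```

```text
t 22.2 pos [ 460.36 -167.66  126.34] alpha 3.0322 tilt [-0.0009  0.0001] F [-3.72 -0.89 -0.18] M [-0.036  0.961  0.025] w 9.34 q [-0.516  0.263 -0.346  0.963 -0.    -1.977]
tool slide mm [ 0.09 -0.45  0.34]
tool twist [0.0009 0.     0.0012]
```

Call:
{"method": "apply_moves", "body": {"slide": [[0,0.0006,0],[0,0,0.0007],[0,0,0.0007],[0,0,0]], "twist": [[0,0,0],[0,0,0],[0,0,0],[0,0,0]], "grip": [0,0,0,0]}}

```text
t: 22.7
ee_pos: [460.2, -167.7, 125.0]
tcp_rot: [-0.667, 0.745, -0.0, 0.0]
force: [-2.2, -1.2, -0.5]
gripper_width: 0.11
```

```bash
python3 go.py 460.8 -167.8 126 3.031
```

```text
t 22.7 pos [ 460.21 -167.71  125.04] alpha 3.0311 tilt [0.0001 0.    ] F [-2.15 -1.21 -0.49] M [-0.067  0.447  0.044] w 9.4 q [-0.516  0.263 -0.349  0.958  0.    -1.976]
tool slide mm [ 0.03 -0.6  -0.96]
tool twist [-0.0001  0.      0.0001]
```

Call:
{"method": "apply_moves", "body": {"slide": [[0,0.0004,0.0005],[0,0,0.0005],[0,0,0.0003],[0,0,0]], "twist": [[0,0,0],[0,0,0],[0,0,0],[0,0,0]], "grip": [0,0,0,0]}}

```text
t: 23.2
ee_pos: [460.0, -167.7, 123.8]
tcp_rot: [-0.667, 0.745, -0.0, 0.0]
force: [1.7, -1.2, 1.1]
gripper_width: 0.109
```

```bash
python3 go.py 460.8 -167.8 126 3.031
```

```text
t 23.2 pos [ 460.   -167.71  123.83] alpha 3.0311 tilt [ 0.0004 -0.0001] F [ 1.73 -1.23  1.1 ] M [-0.024 -0.283  0.028] w 9.3 q [-0.516  0.264 -0.352  0.954  0.    -1.977]
tool slide mm [-0.   -0.81 -2.17]
tool twist [-0.0005 -0.      0.0001]
```

Call:
{"method": "apply_moves", "body": {"slide": [[0,-0.0002,0.0005],[0,0,0.0005],[0,0,0.0005],[0,0,0]], "twist": [[0,0,0],[0,0,0],[0,0,0],[0,0,0]], "grip": [0,0,0,0]}}

```text
t: 23.7
ee_pos: [460.0, -167.7, 122.2]
tcp_rot: [-0.667, 0.745, 0.0, 0.0]
force: [1.7, -0.1, -1.0]
gripper_width: 0.109
```

```bash
python3 go.py 460.8 -167.8 126 3.031
```

```text
t 23.7 pos [ 460.   -167.7   122.23] alpha 3.0309 tilt [0. 0.] F [ 1.75 -0.11 -0.99] M [-0.041 -0.332 -0.005] w 9.35 q [-0.516  0.265 -0.355  0.95   0.    -1.976]
tool slide mm [ 0.01 -0.8  -3.77]
tool twist [-0.      0.     -0.0001]
```

Call:
{"method": "apply_moves", "body": {"slide": [[0,-0.0002,0.001],[0,0,0.001],[0,0,0.001],[0,0,0.0005],[0,0,0]], "twist": [[0,0,0],[0,0,0],[0,0,0],[0,0,0],[0,0,0]], "grip": [0,0,0,0,0]}}

```text
t: 24.32
ee_pos: [460.0, -167.7, 118.7]
tcp_rot: [-0.667, 0.745, 0.0, -0.0]
force: [0.9, -0.9, -1.7]
gripper_width: 0.107
```

```bash
python3 go.py 460.8 -167.8 126 3.031
```

```text
t 24.32 pos [ 460.05 -167.66  118.67] alpha 3.0309 tilt [-0.0003  0.0001] F [ 0.93 -0.87 -1.66] M [-0.05   0.091  0.031] w 9.1 q [-0.516  0.269 -0.361  0.941 -0.    -1.976]
tool slide mm [ 0.06 -0.76 -7.33]
tool twist [ 0.0003  0.0001 -0.0001]
```

Nearly home; expect collar contact near 118.

Call:
{"method": "apply_moves", "body": {"slide": [[0,0,0.0005],[0,0,0.0004],[0,0,0]], "twist": [[0,0,0],[0,0,0],[0,0,0]], "grip": [0,0,0]}}

```text
t: 24.7
ee_pos: [460.2, -167.7, 118.2]
tcp_rot: [-0.667, 0.745, -0.0, 0.0]
force: [-2.1, 0.9, 7.8]
gripper_width: 0.109
```

```bash
python3 go.py 460.8 -167.8 126 3.031
```

```text
t 24.7 pos [ 460.17 -167.72  118.23] alpha 3.031 tilt [ 0.0003 -0.0003] F [-2.14  0.94  7.81] M [0.189 0.556 0.041] w 9.33 q [-0.516  0.269 -0.362  0.939 -0.    -1.976]
tool slide mm [ 0.01 -0.64 -7.77]
tool twist [-0.0003 -0.0002  0.    ]
```

Call:
{"method": "apply_moves", "body": {"slide": [[0,0.0002,0],[0,0.0001,0],[0,0.0001,0],[0,0.0001,0],[0,0.0001,0],[0,0,0]], "twist": [[0,0,0.08],[0,0,0.08],[0,0,0.08],[0,0,0.08],[0,0,0.08],[0,0,0]], "grip": [0,0,0,0,0,0]}}

```text
t: 25.45
ee_pos: [459.7, -167.5, 118.2]
tcp_rot: [-0.505, 0.863, -0.0, 0.0]
force: [-1.4, 1.3, 6.9]
gripper_width: 0.112
```

```bash
python3 go.py 460.8 -167.8 126 3.031
```

```text
t 25.45 pos [ 459.66 -167.53  118.24] alpha 2.6299 tilt [ 0.0004 -0.0001] F [-1.41  1.32  6.92] M [0.252 0.414 0.038] w 9.55 q [-0.516  0.268 -0.364  0.939  0.    -1.575]
tool slide mm [-0.33 -1.13 -7.76]
tool twist [-4.000e-04  0.000e+00 -4.011e-01]
```

Call:
{"method": "apply_moves", "body": {"slide": [[0,0.0002,0],[0,0.0001,0],[0,0.0001,0],[0,0.0001,0],[0,0.0001,0],[0,0.0001,0],[0,0,0]], "twist": [[0,0,0.08],[0,0,0.08],[0,0,0.08],[0,0,0.08],[0,0,0.08],[0,0,0.08],[0,0,0]], "grip": [0,0,0,0,0,0,0]}}

```text
t: 26.32
ee_pos: [459.3, -167.1, 118.2]
tcp_rot: [-0.286, 0.958, -0.0, 0.0]
force: [-0.8, 1.1, 6.8]
gripper_width: 0.103
```

```bash
python3 go.py 460.8 -167.8 126 3.031
```

```text
t 26.32 pos [ 459.25 -167.09  118.21] alpha 2.1499 tilt [ 0.0006 -0.0001] F [-0.83  1.13  6.85] M [0.276 0.236 0.068] w 8.84 q [-0.516  0.267 -0.365  0.938  0.    -1.095]
tool slide mm [-0.91 -1.45 -7.78]
tool twist [-6.000e-04  3.000e-04 -8.811e-01]
```

Turned 0.88, clean. Continue 0.69.

Call:
{"method": "apply_moves", "body": {"slide": [[0,0.0002,0],[0,0.0001,0],[0,0.0001,0],[0,0.0001,0],[0,0.0001,0],[0,0.0001,0],[0,0.0001,0],[0,0,0],[0,0,0]], "twist": [[0,0,0.08],[0,0,0.08],[0,0,0.08],[0,0,0.08],[0,0,0.08],[0,0,0.08],[0,0,0.08],[0,0,0.08],[0,0,0.05]], "grip": [0,0,0,0,0,0,0,0,0]}}

```text
t: 27.45
ee_pos: [459.1, -166.3, 118.2]
tcp_rot: [0.056, 0.998, 0.0, 0.0]
force: [0.7, 2.0, 5.5]
gripper_width: 0.108
```

```bash
python3 go.py 460.8 -167.8 126 3.031;  python3 - <<'E'
from h import *
a=arm.read_camera("side")["img"]
cv2.imwrite("pics/d7.png",cv2.resize(a[195:265,270:350],None,fx=8,fy=8,interpolation=cv2.INTER_CUBIC))
E
```

```text
t 27.45 pos [ 459.1  -166.28  118.24] alpha 1.4592 tilt [0.001  0.0001] F [0.66 2.04 5.48] M [0.533 0.003 0.1  ] w 9.23 q [-0.515  0.266 -0.366  0.938  0.001 -0.403]
tool slide mm [-1.86 -1.32 -7.76]
tool twist [-6.0000e-04  9.0000e-04 -1.5718e+00]
```

View pics/d7.png

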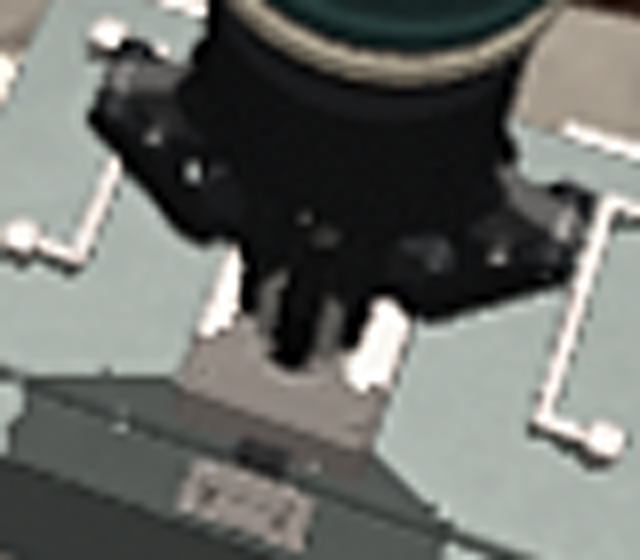

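Call:
{"method": "apply_moves", "body": {"slide": [[0,0,0],[0,0,0],[0,0,0]], "twist": [[0,0,0.03],[0,0,0.03],[0,0,0]], "grip": [0,0,0]}}

```text
t: 27.88
ee_pos: [459.1, -166.2, 118.2]
tcp_rot: [0.085, 0.996, 0.0, 0.0]
force: [0.3, 2.4, 6.2]
gripper_width: 0.103
```

```bash
python3 go.py 460.8 -167.8 126 3.031
```

```text
t 27.88 pos [ 459.09 -166.2   118.21] alpha 1.4009 tilt [0.0009 0.0003] F [0.31 2.35 6.19] M [0.554 0.    0.124] w 8.82 q [-0.515  0.266 -0.366  0.938  0.001 -0.345]
tool slide mm [-1.97 -1.29 -7.79]
tool twist [-3.0000e-04  1.0000e-03 -1.6301e+00]
```

Call:
{"method": "apply_moves", "body": {"slide": [[0,0,0],[0,0,0],[0,0,0]], "twist": [[0,0,0.02],[0,0,0.02],[0,0,0]], "grip": [0,0,0]}}

```text
t: 28.25
ee_pos: [459.1, -166.2, 118.2]
tcp_rot: [0.105, 0.995, 0.0, 0.0]
force: [0.2, 1.5, 5.6]
gripper_width: 0.105
```

```bash
python3 go.py 460.8 -167.8 126 3.031;python3 go.py;python3 - <<'E'
from h import *
a=arm.read_camera("side")["img"]
cv2.imwrite("pics/d8.png",cv2.resize(a[235:265,285:320],None,fx=18,fy=18,interpolation=cv2.INTER_CUBIC))
b=cv2.imread("pics/s5.png")
cv2.imwrite("pics/d8b.png",cv2.resize(b[235:265,285:320],None,fx=18,fy=18,interpolation=cv2.INTER_CUBIC))
E
```

```text
t 28.25 pos [ 459.12 -166.19  118.23] alpha 1.361 tilt [0.001  0.0004] F [0.22 1.53 5.64] M [ 0.615 -0.055  0.143] w 8.99 q [-0.515  0.266 -0.366  0.938  0.001 -0.305]
tool slide mm [-1.99 -1.22 -7.77]
tool twist [-4.00e-04  1.20e-03 -1.67e+00]
t 28.25 pos [ 459.12 -166.19  118.23] alpha 1.361 tilt [0.001  0.0004] F [0.22 1.53 5.64] M [ 0.615 -0.055  0.143] w 8.99 q [-0.515  0.266 -0.366  0.938  0.001 -0.305]
```

View pics/d8.png

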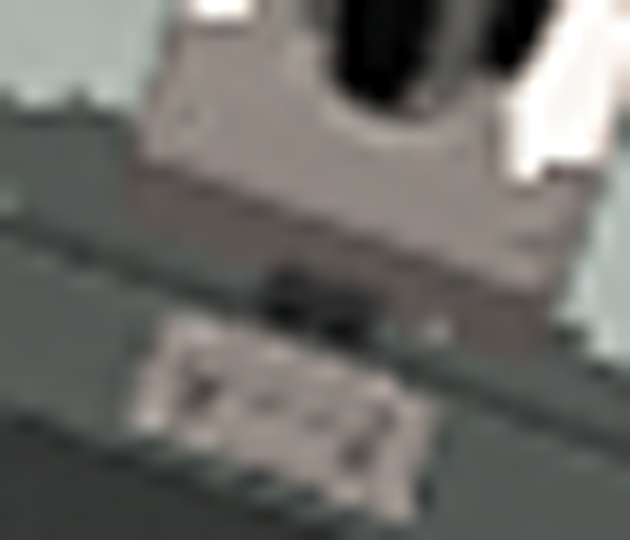

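View pics/d8b.png

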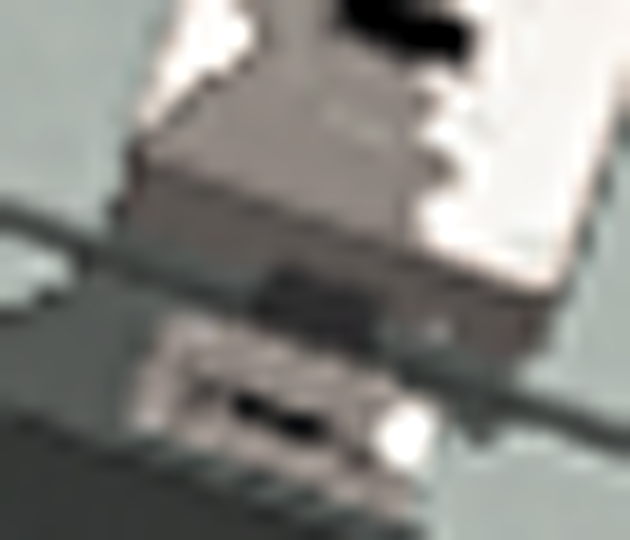

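Call:
{"method": "apply_moves", "body": {"slide": [[0,0,0],[0,0,0],[0,0,0]], "twist": [[0,0,0.03],[0,0,0],[0,0,0]], "grip": [0,0,0]}}

```text
t: 28.68
ee_pos: [459.1, -166.1, 118.2]
tcp_rot: [0.119, 0.993, 0.0, 0.0]
force: [1.0, 4.0, 6.4]
gripper_width: 0.107
```

```bash
python3 go.py
```

```text
t 28.68 pos [ 459.11 -166.14  118.22] alpha 1.3313 tilt [0.001  0.0005] F [1.03 3.96 6.43] M [ 0.667 -0.051  0.124] w 9.15 q [-0.515  0.266 -0.366  0.938  0.001 -0.275]
```

Call:
{"method": "apply_moves", "body": {"slide": [[0,0.0004,0],[0,0,0],[0,0,0],[0,0,0]], "twist": [[0,0,0.02],[0,0,0.01],[0,0,0],[0,0,0]], "grip": [0,0,0,0]}}

```text
t: 29.18
ee_pos: [459.2, -166.1, 118.2]
tcp_rot: [0.134, 0.991, -0.0, 0.0]
force: [-0.8, 1.0, 5.3]
gripper_width: 0.109
```

```bash
python3 go.py
python3 - <<'E'
from h import *
ms=[]
for i in range(5):
    a=arm.read_camera("side")["img"]; ms.append(arm.get_obs()["moment"][2])
print(np.round(ms,3))
cv2.imwrite("pics/d9.png",cv2.resize(a[195:265,270:350],None,fx=8,fy=8,interpolation=cv2.INTER_CUBIC))
E
```

```text
t 29.18 pos [ 459.17 -166.07  118.24] alpha 1.3012 tilt [ 0.0008 -0.0002] F [-0.83  0.97  5.34] M [0.227 0.097 0.092] w 9.29 q [-0.514  0.266 -0.366  0.938  0.    -0.245]
[0.125 0.139 0.198 0.187 0.216]
```

View pics/d9.png

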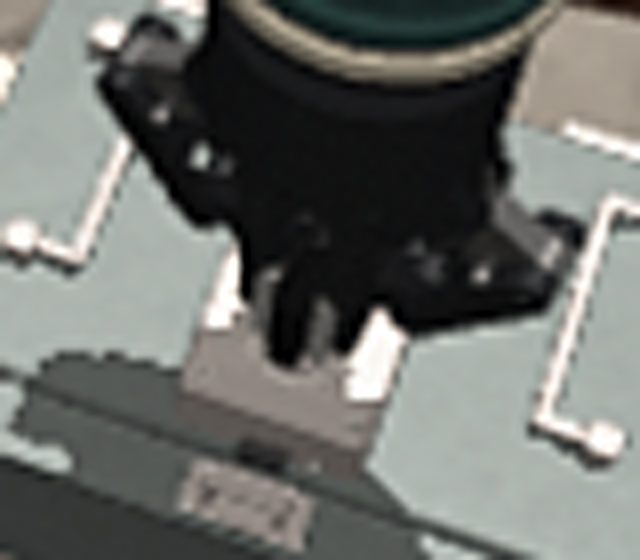

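Call:
{"method": "apply_moves", "body": {"slide": [[0,0,0],[0,0,0]], "twist": [[0,0,0],[0,0,0]], "grip": [0,0]}}

```text
t: 29.68
ee_pos: [459.2, -166.1, 118.2]
tcp_rot: [0.134, 0.991, -0.0, 0.0]
force: [-0.4, 0.8, 5.7]
gripper_width: 0.109
```

```bash
python3 go.py
python3 - <<'E'
from h import *
ms=[]
for i in range(6):
    a=arm.read_camera("top"); ms.append(arm.get_obs()["moment"][2])
print(np.round(ms,3)); cv2.imwrite("pics/t9.png",a["img"])
E
```

```text
t 29.68 pos [ 459.18 -166.06  118.25] alpha 1.3012 tilt [ 0.0009 -0.0002] F [-0.38  0.84  5.69] M [0.182 0.049 0.13 ] w 9.33 q [-0.514  0.266 -0.366  0.938  0.    -0.245]
[0.199 0.185 0.15  0.19  0.188 0.154]
```

View pics/t9.png

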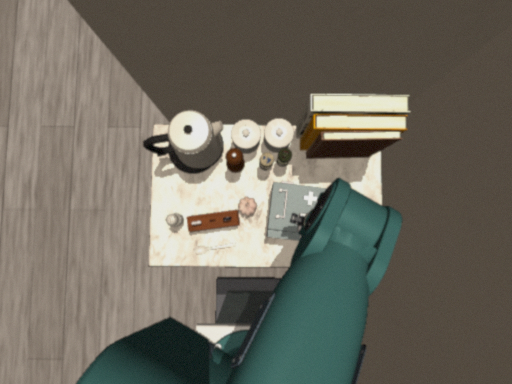

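```bash
python3 -c "
from bench import arm
print(arm.finish_job())"
```

```text
the job is handed in; nothing more can be done
None
```

The box key is home in the lock and turned clockwise to its stop. The bolt looks drawn, and the arm still grips and holds the key, so you can lift the lid. I handed the job in at about 30 s of robot time.

- **Key:** I took it from the middle slot. Twisting it to and fro at about 2 to 5 N got it past the wafers. Its collar met the lock face at a tool height of 118.2 mm, about 118 mm being expected, with about 6 N of pressure.
- **Turn:** The gripper turned 1.73 rad clockwise from the entry direction. I went past a quarter turn to take up play and any slip of the key in the pads.
- **Stop:** The holding torque averages about 0.17 N m, above the 0.13 N m the key alone needs, so I take the lock to be against its stop. Single torque readings were noisy, from 0.09 to 0.22 N m, and I could not read the lock's angle directly.
- **Bolt:** The side camera no longer shows the bolt's nose in the staple, though that view is only a few pixels wide and in shadow.
- **Other things:** In the last top picture the other two keys are still in the block. The garlic, salt shaker, teaspoon, jars, canisters and mill stand where they did. Part of the medicine box is hidden by the arm in that picture.
- **Disagreement:** The two cameras differed by 2 to 3 mm on where the keyway is, so I corrected the final alignment from the measured side forces.

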